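# Restock the packing-slip printer

## Task

Restock the packing-slip printer: slide the loaded paper tray into the slot in the printer's front until it is fully home, with its paper still lying in it, and let it go. Then lift the printer's top cover by its front tab to 45 degrees (within 5 degrees) and keep holding it there so I can change the toner; it falls shut if released, so finish while still holding it. Leave everything else on the bench where it is.

Things in the scene. Friction and masses are not known exactly. Their poses are not given: they have to be found in the camera images.
- printer: compact white laser printer, fixed to the bench: 370 wide, 250 deep, 165 high. Origin at the centre of its underside; its x runs from front to back (front face at x = -125 mm), y across, z up. The tray goes in along its +x, flat on the bench; when fully home 162 mm of the tray still stands out in front and point tray_panel is at x = -280, y = 0, z = 30 mm in this frame.
- slot (a point): middle of the mouth of the tray slot, at bench height in the printer's front face; axes as the printer's. The slot is 242 wide (its mouth flares to 262 over the first 20 mm), open from the bench up to 68 mm, and 210 deep to the stop at its back.
- tray_panel (a point): centre of the front panel of the loose dark paper tray: an upright wall 14 thick, 232 wide, 60 high, point 30 above the bench. Its x points along the tray to the far end, which enters the slot first; y across, z up. Behind the panel are 45 mm of free tray floor (4 thick), so the panel's middle can be pinched from above (closing along x), or pushed.
- tray_end (a point): middle of the far end of the tray, 365 from tray_panel along x, 30 above the bench; axes as tray_panel. The tray is 372 long, 232 wide, sides 40 high, open on top, lying on the bench before the slot and pointing roughly into it. 0.38 kg plus 0.45 kg of paper, give or take a quarter.
- paper_mid (a point): centre of the A4 paper stack lying in the tray, 297 x 210 x 14; x along the tray. It lies 207 mm from tray_panel along x and 19 mm below it, with 2 to 4 mm of play.
- lid (a joint): angle of the printer's dark grey top cover about its level hinge at the rear: 0 closed, growing as its front rises (rad), stop at 1.25. About 0.45 kg, no spring, almost no friction: it falls shut from any angle unless held.
- lid_tab (a point): middle of the tab on the cover's front edge: 44 wide (y), 12 thick; it stands out 43 in front of the printer. This point is 22 before the front face, 152 above the bench when closed, with free air above, below and beside. Fingers pointing down can pinch its two sides (closing along y); it turns between them as it rises. Axes are the printer's when closed and turn with the cover.
- lid_hinge (a point): middle of the cover's hinge line, which runs along the printer's y: 85 mm behind the printer's origin, 152 mm above the bench, 232 mm from lid_tab.
- tape_roll: roll of packing tape lying flat, 110 dia, 48 high; origin at the centre of its underside. A bystander: leave it.
- film_roll: hand roll of stretch film standing upright, 80 dia, 124 high; origin at the centre of its underside. A bystander: leave it.
- calculator: desk calculator, 145 x 80 x 16; origin at the centre of its underside. A bystander: leave it.
- scanner: hand-held barcode scanner lying on the bench, about 170 x 60 x 55; origin under its middle. A bystander: leave it.
- tape_gun: tape gun lying on its side, about 290 long, 50 high; origin under its middle. A bystander: leave it.

How it is judged:
By the outcome, as a careful person would: the job done as asked, in the order asked, and still so for the second after the job is handed in, while the arm keeps its last pose, push and grip.
It also fails if it takes over 54 s, if anything falls off the work surface, if the arm or the gripper's body presses on something with over 40 N, if the wrist force passes 120 N, or if a joint passes its speed limit or range.

## Robot

A 7-joint arm with a two-finger parallel gripper is mounted at the origin on the work surface. World frame = base frame: x ahead of the robot, y to its left, z up, the work surface at z = 0. Lengths are in mm, angles in rad, forces in N, time in s.
With the tool pointing down it reaches from about 400 to 850 mm from the base axis. Payload 10.4 kg.
Tool frame: the origin (TCP) lies midway between the tips of the shut fingers; the grasp point (between the pads) lies 19 mm behind it; z points along the fingers, y is the direction in which the jaws open and shut (so a half turn about z gives the same grasp; the last joint's range is limited). The gripper opens to 85 mm and grips with 20 to 120 N. Pads are 22 mm wide; open, the fingers measure 114 mm over their backs; the gripper's body (76 mm by 85 mm) begins 54 mm behind the grasp point. The pads swing forward as they close: fully open they stand 13 mm farther back than shut.
Start: joints at [-1.372, 0.332, -0.065, 1.46, 0.022, 1.35, -0.088], TCP at [137.476, 609.714, 231.338] pointing down, gripper open.
Joint ranges: [-2.6, 2.6], [-0.5, 2.12], [-1.47, 1.34], [0.16, 2.42], [-1.27, 4.41], [0.06, 2.06], [-2.6, 2.6]. Speed limits (rad/s): [2.22, 2.22, 2.79, 2.79, 3.14, 3.14, 3.14].

## Interface

Orientations are given as [roll, pitch, yaw] about the fixed x, y, z axes, in that order (R = Rz(yaw) Ry(pitch) Rx(roll)).
In Python, from bench import arm gives the robot as it stands.
- The arm moves only by the shell command python3 -m inch 'ROWS' [OPENING]. ROWS is text: rows parted by semicolons, each of 4 numbers parted by spaces: the shift along the world's x, y, z in units of 30 mm (1.0 is 30 mm), then the turn about the world's z in units of 6 degrees (1.0 is 6 degrees). A call has 1 to 10 rows; each row shifts and turns the commanded pose from where the row before left it; what a row does not reach is not made up. A row lasts 1/8 s, in which the tool goes at most 62.5 mm and 10.7 degrees, less where a joint would pass 70% of its speed; a pose out of reach is approached as far as the arm can. A call is refused whole if a number of a shift passes 1 or a number of a turn 1, either way. A call with a gripper value outside its range is refused whole. OPENING is the gripper's target within -1 to 1 (shut at 1, half-way at 0, fully open at -1), set as the call begins (- or left out, the last holds). The fingers move at their own pace and stop on an object; the grip force is fixed at half the most. Time passes only in rows, so rows that do not move let the fingers close. It gives the time, the measured TCP pose, the force and the opening at its end, in the units of the state.
- arm.read_state(): the state, without advancing time (a new reading comes with each control period).
- arm.grab_frame(name): name is "scene" or "top" or "wrist"; returns (picture, depth): 480x640x3 uint8, red, green, blue; 480x640 float32, mm along the optical axis (not along the pixel's ray), 0 where there is no reading.
- arm.camera_model(name): a dict with "mtx" (3x3 intrinsics, pixels), "world_to_cam" (4x4, takes a point from world to camera coordinates); the wrist camera has in their place "T_tool_cam" (4x4, takes a point from camera to tool coordinates, whose origin is the TCP and whose axes are the flange's). Camera axes: x right, y up, looking along -z (the intrinsics and any distortion apply to the point x, -y, -z); pixel columns grow to the right and rows downward; lengths in mm; the calibration is good to about 2 mm. A picture is of the moment at which its call begins: read the wrist's pose just before it. camera_model takes no time and is no camera call.
- arm.close_job(): hands the job in, once; it reports no verdict.
The state is a dict: "clock": time; "joints": joint angles; "joint_velocities": joint speeds; "joint_efforts": joint torques, N m; "position": TCP position; "tool_rot": TCP orientation; "wrist_force": force on the tool from outside, world axes, zero at the start; "torque": the same for the moment, N m; "opening": opening from 0.0 (shut) to 1.0 (fully open).
Only numpy, scipy, OpenCV 4.12 (cv2) and the standard library are available. Lean on these libraries where they do the work, as an engineer would, in place of code of your own. Each camera call takes 0.05 s, during which the arm holds its last target. There are 200 camera calls.

## Working session

There is one attempt and no reset: what is moved stays moved. The work goes in short steps, Python scripts to look and compute and a shell command to move; the robot and the scene stay as the last step left them, time stands still between calls to the robot, and variables do not carry over. Pictures are saved under pics/ and viewed, about 8 in all and at most 12, crops included, and the job is handed in when it is done.

```bash
mkdir -p pics; cat > h.py <<'E'
import numpy as np, cv2
from bench import arm
def snap(name,fn):
    im,d=arm.grab_frame(name); cv2.imwrite('pics/'+fn+'.png',im[:,:,::-1]); np.save('pics/'+fn+'.npy',d); return im,d
def cloud(name,d):
    m=arm.camera_model(name); K=np.array(m['mtx']); v,u=np.mgrid[:480,:640]
    x=(u-K[0,2])/K[0,0]*d; y=(v-K[1,2])/K[1,1]*d
    P=np.stack([x,-y,-d,np.ones_like(d)],-1)
    return P@np.linalg.inv(np.array(m['world_to_cam'])).T[:,:3]
E
python3 - <<'E'
from h import *
s=arm.read_state(); print(s)
for c in('scene','top'):
    snap(c,c+'0'); m=arm.camera_model(c); print(m)
E
```

```text
{'clock': 0.0, 'joints': array([-1.37159767,  0.33287429, -0.06469011,  1.46092124,  0.02159265,
        1.34990582, -0.08848586]), 'joint_velocities': array([ 0.00167011, -0.00085128, -0.00031116,  0.00128948, -0.00192975,
       -0.00085678, -0.00050364]), 'joint_efforts': array([ 3.89189936e-04, -6.25454092e+01,  4.94465546e-02, -3.91611564e+01,
        1.62970321e-02,  9.93910013e-03, -2.00865986e-05]), 'position': array([137.41756077, 609.32773024, 230.52398415]), 'tool_rot': array([-3.14018039e+00,  6.12375490e-05,  2.91981778e+00]), 'wrist_force': array([ 0.24847687, -0.99865465,  0.41815033]), 'torque': array([-0.02222709, -0.015366  , -0.07517578]), 'opening': 0.9983404179043903}
{'mtx': array([[467.35914039,   0.        , 316.47172885],
       [  0.        , 467.35914039, 242.1952936 ],
       [  0.        ,   0.        ,   1.        ]]), 'world_to_cam': array([[-7.77705493e-01,  6.28514705e-01,  1.19763037e-02,
         4.80405056e+02],
       [-5.00241920e-01, -6.30297511e-01,  5.93702846e-01,
         2.19465725e+02],
       [ 3.80699604e-01,  4.55734915e-01,  8.04595239e-01,
        -1.57110332e+03],
       [ 0.00000000e+00,  0.00000000e+00,  0.00000000e+00,
         1.00000000e+00]])}
{'mtx': array([[433.9483518 ,   0.        , 316.91091642],
       [  0.        , 433.9483518 , 245.67645777],
       [  0.        ,   0.        ,   1.        ]]), 'world_to_cam': array([[ 1.31357447e-02, -9.99789187e-01,  1.57808095e-02,
        -5.08274523e+01],
       [ 9.97312445e-01,  1.42375969e-02,  7.18691726e-02,
        -6.07485603e+02],
       [-7.20787024e-02,  1.47943426e-02,  9.97289220e-01,
        -1.05410677e+03],
       [ 0.00000000e+00,  0.00000000e+00,  0.00000000e+00,
         1.00000000e+00]])}
```

View pics/scene0.png

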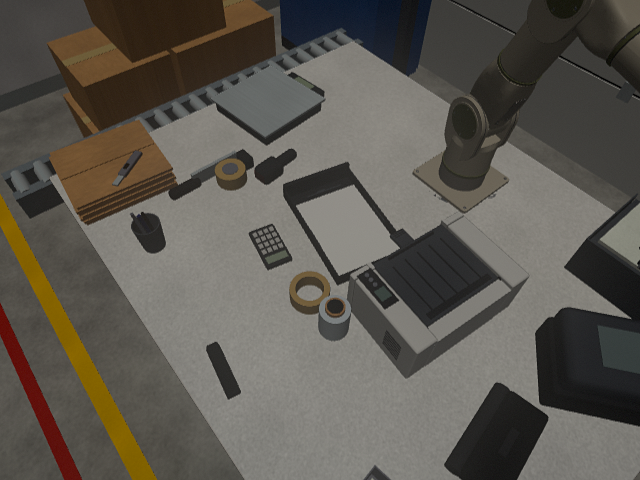

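View pics/top0.png

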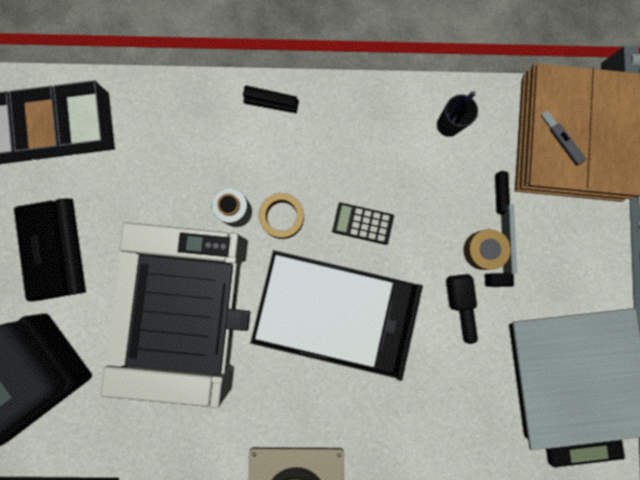

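The scene view shows the printer at (440,290) with its tab at (403,240), the tray in front of it, and the tape and film rolls near the tray's left side. The top view shows the printer front facing right (world −y), the tab at (238,320), and the tray corners at about (273,253), (421,286), (403,378) and (252,343). The tray is skewed by about 13°.

```bash
python3 - <<'E'
from h import *
d=np.load('pics/top0.npy'); C=cloud('top',d); im=cv2.imread('pics/top0.png')
def rep(n,mask):
    mask=mask.astype(np.uint8); k,l,st,_=cv2.connectedComponentsWithStats(mask)
    for i in range(1,k):
        if st[i,4]<150: continue
        p=C[l==i]; r=cv2.minAreaRect(p[:,:2].astype(np.float32)); print(n,st[i,:5],'c',np.round(r[0],1),'sz',np.round(r[1],1),'ang',round(r[2],2),'z',np.round(np.percentile(p[:,2],[5,50,95]),1)); print('   ',np.round(cv2.boxPoints(r),0).tolist())
z=C[...,2]; ok=d>0
print('bench z',np.median(z[ok&(abs(z)<15)]))
roi=np.zeros_like(ok); roi[180:420,95:450]=1
rep('z>140',ok&roi&(z>140))
rep('z25-66',ok&roi&(z>25)&(z<75))
rep('panel',ok&roi&(z>52)&(z<75))
# paper
rep('paper',ok&roi&(im.min(2)>150)&(z>8)&(z<30))
# tab
t=np.zeros_like(ok);t[295:345,228:262]=1
rep('tab',ok&t&(z>130)&(z<175))
print(np.round(C[320,225:256:2]).tolist())
print(np.round(C[305:338:2,243]).tolist())
rep('tall',ok&(z>90))
m=arm.camera_model('scene');K=m['mtx']
for p in [(137,609,231),(0,0,0)]:
    q=m['world_to_cam']@np.array([*p,1]); print(K[0,0]*q[0]/-q[2]+K[0,2],-K[0,0]*q[1]/-q[2]+K[1,2])
E
```

```text
bench z 0.1013896914447514
z>140 [  100   222   150   186 20698] c [447.9 250.3] sz [294.5 370.6] ang 85.02 z [151.9 159.5 167.3]
    [[251.0, 120.0], [620.0, 88.0], [645.0, 381.0], [276.0, 413.0]]
z25-66 [258 193  46  45 910] c [680.5  47.4] sz [108.6 108.6] ang 61.59 z [37.7 47.6 51.1]
    [[607.0, 25.0], [702.0, -26.0], [754.0, 69.0], [659.0, 121.0]]
z25-66 [ 249  250  174  131 2010] c [443.2 -89.3] sz [372.8 232.5] ang 77.46 z [28.7 40.8 61.3]
    [[289.0, -246.0], [516.0, -297.0], [597.0, 67.0], [370.0, 118.0]]
panel [396 284  27  97 624] c [ 404.3 -263.3] sz [ 15.8 232. ] ang 77.66 z [55.1 59.2 62.7]
    [[289.0, -246.0], [516.0, -296.0], [519.0, -280.0], [293.0, -231.0]]
paper [  256   256   136   110 10270] c [449.1 -62.6] sz [298.5 210.4] ang 77.42 z [14.7 17.9 21.3]
    [[314.0, -185.0], [519.0, -231.0], [584.0, 60.0], [379.0, 106.0]]
tab [228 295  22  40 513] c [447.  127.4] sz [86.  49.6] ang 1.09 z [133.4 157.7 160.9]
    [[404.0, 151.0], [404.0, 102.0], [490.0, 103.0], [490.0, 153.0]]
[[437.0, 153.0, 161.0], [437.0, 149.0, 160.0], [437.0, 145.0, 159.0], [437.0, 141.0, 1
[... 859 characters left out ...]
  -621.8] sz [149.4  28.9] ang 34.81 z [ 91.2  96.4 101. ]
    [[800.0, -653.0], [817.0, -676.0], [940.0, -591.0], [923.0, -567.0]]
tall [212 188  36  36 994] c [692.9 161.6] sz [79.4 77.4] ang 46.21 z [107.2 113.7 126.4]
    [[638.0, 160.0], [693.0, 106.0], [748.0, 164.0], [692.0, 217.0]]
tall [  100   222   150   186 21485] c [447.9 250.3] sz [294.5 370.6] ang 85.02 z [149.8 159.3 167.3]
    [[251.0, 120.0], [620.0, 88.0], [645.0, 381.0], [276.0, 413.0]]
tall [   0  316   74  125 5423] c [291.7 574. ] sz [143.8 275.6] ang 85.13 z [ 92.7 161.9 169.8]
    [[148.0, 514.0], [423.0, 491.0], [435.0, 634.0], [160.0, 657.0]]
652.7047077378845 284.60046703065495
459.3787491564441 176.91040025722788
```

Printer heading is 85.0°, its centre is about (450,272), and the tab is at (437,126). The panel is at (404,−265) with a tray heading of 77.5°. So the panel is already on the slot's axis, and the tray needs +7.5° about the panel and then a 260 mm slide. The tool's y axis is already at 77.3°, so I'll move around over the printer.

```bash
python3 -m inch '0.5 -0.3 1;1 -0.7 1 0;1 -0.7 0.5 0;1 -0.7 0 0;1 -0.7 0 0;1 -0.7 0 0;1 -0.7 0 0;1 -0.7 0 0;1 -0.7 0 0' ; python3 -m inch '0.5 -0.3 1 0;1 -0.7 1 0;1 -0.7 0.5 0;1 -0.7 0 0;1 -0.7 0 0;1 -0.7 0 0;1 -0.7 0 0;1 -0.7 0 0;1 -0.7 0 0' -0.2
```

```text
clock: 1.23
position: [393.3, 431.8, 306.0]
tool_rot: [-3.141, -0.0, 2.92]
wrist_force: [0.2, 0.0, 0.5]
opening: 0.603invalid input
```

```bash
python3 -m inch '0.4 -1 0 0;0.4 -1 0 0;0.4 -1 0 0;0.4 -1 0 0;0.4 -1 0 0;0.4 -1 0 0;0.3 -1 0 0;0.2 -1 0 0;0 -1 0 0;0 -1 0 0'; python3 -m inch '0 -1 0 0;-0.2 -1 0 0;-0.2 -1 0 0;-0.2 -1 0 0;-0.2 -1 0 0;-0.2 -1 0 0;-0.2 -1 0 0;-0.3 -1 0 0;-0.3 -1 -0.5 0;-0.3 -1 -0.5 0'; python3 -c "
from bench import arm;print(arm.read_state()['joints'])"
```

```text
clock: 2.48
position: [479.3, 131.6, 306.0]
tool_rot: [-3.141, -0.001, 2.92]
wrist_force: [0.1, -1.1, 0.3]
opening: 0.602
clock: 3.72
position: [416.0, -168.3, 275.8]
tool_rot: [3.141, 0.0, 2.92]
wrist_force: [0.0, 0.7, 0.3]
opening: 0.601
[-0.44027223 -0.15336908  0.66212106  1.857634    0.09501874  1.40595445
  1.54944109]
```

```bash
python3 -m inch '-0.1 -0.8 -1 0;-0.1 -0.8 -1 0;-0.1 -0.8 -1 0;-0.1 -0.8 -1 0;0 0 0 0;0 0 0 0'; python3 - <<'E'
from h import *
s=arm.read_state(); im,d=snap('wrist','w1'); m=arm.camera_model('wrist')
from scipy.spatial.transform import Rotation as R
T=np.eye(4);T[:3,:3]=R.from_euler('xyz',s['tool_rot']).as_matrix();T[:3,3]=s['position']
K=m['mtx'];v,u=np.mgrid[:480,:640]
P=np.stack([(u-K[0,2])/K[0,0]*d,-(v-K[1,2])/K[1,1]*d,-d,np.ones_like(d)],-1)@(T@m['T_tool_cam']).T[:,:3]
z=P[...,2]; k=(d>0)&(z>52)&(z<70)
n,l,st,_=cv2.connectedComponentsWithStats(k.astype(np.uint8)); i=1+st[1:,4].argmax()
p=P[l==i]; r=cv2.minAreaRect(p[:,:2].astype(np.float32)); print(s['position'],st[i],r,np.median(p[:,2]))
E
```

```text
clock: 4.47
position: [404.7, -262.9, 156.7]
tool_rot: [3.141, -0.0, 2.92]
wrist_force: [0.3, -0.1, 1.0]
opening: 0.602
[ 404.72920371 -262.8894806   156.69555381] [ 298   34   26  358 8080] ((403.11700439453125, -265.5372619628906), (14.053516387939453, 230.83062744140625), 77.51777648925781) 59.44305444535735
```

View pics/w1.png

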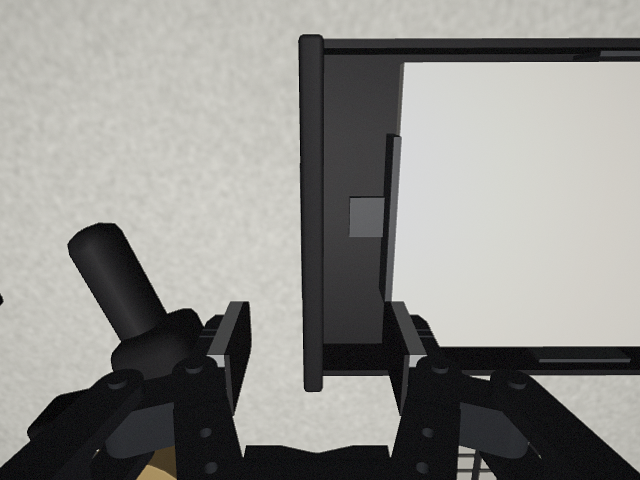

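The wrist view shows the panel between the fingers: it is at column ~312 and the fingers at ~240 and ~395, with free floor behind the panel. The panel measures (403.1,−265.5) at 77.5°, 60 mm high, which agrees with the top view. Next I descend and pinch.

```bash
python3 -m inch '-0.05 -0.09 -0.8 0;0 0 -0.9 0;0 0 -0.9 0;0 0 -0.8 0;0 0 -0.6 0;0 0 -0.4 0;0 0 0 0;0 0 0 0'; python3 -m inch '0 0 0 0;0 0 0 0;0 0 0 0;0 0 0 0;0 0 0 0;0 0 0 0' 1
```

```text
clock: 5.52
position: [403.4, -266.2, 25.0]
tool_rot: [3.142, 0.001, 2.92]
wrist_force: [-0.3, 0.1, 0.0]
opening: 0.601
clock: 6.28
position: [403.4, -265.9, 24.8]
tool_rot: [3.141, 0.001, 2.92]
wrist_force: [-1.5, 0.9, 6.1]
opening: 0.155
```

```bash
python3 -m inch '0 0 0 0.2;0 0 0 0.25;0 0 0 0.25;0 0 0 0.25;0 0 0 0.2;0 0 0 0.1;0 0 0 0'; cat > tray.py <<'E'
from h import *
import sys
im,d=snap('top',sys.argv[1]); C=cloud('top',d); z=C[...,2]; ok=d>0
def fit(roi,k):
    m=np.zeros(ok.shape,np.uint8); m[roi]=1
    p=C[(m>0)&ok&k]; return p
h=im.min(2)
p=fit((slice(180,440),slice(95,450)),(h>140)&(z>8)&(z<30))
q=p; r=cv2.minAreaRect(q[:,:2].astype(np.float32)); print('paper',r, np.median(q[:,2]))
a=fit((slice(230,420),slice(225,420)),(z>27)&(z<50)); a=a[(a[:,1]<150)&(a[:,0]<625)]; r=cv2.minAreaRect(a[:,:2].astype(np.float32)); print('tray',r,np.round(cv2.boxPoints(r)).tolist())
E
python3 tray.py t2; python3 -c "
from bench import arm;s=arm.read_state();print(s['joints'],s['torque'],s['wrist_force'],s['tool_rot'])"
```

```text
clock: 7.15
position: [403.7, -266.4, 24.8]
tool_rot: [-3.141, 0.002, 3.051]
wrist_force: [4.9, -0.7, 5.0]
opening: 0.157
paper ((560.519287109375, -16.95867919921875), (687.1731567382812, 468.4106750488281), 42.46688461303711) 17.91640508365049
tray ((455.3565368652344, -57.042083740234375), (411.9630126953125, 289.050537109375), 83.77845001220703) [[289.0, -246.0], [577.0, -277.0], [621.0, 132.0], [334.0, 163.0]]
[-0.19070874  0.32314181  0.76828596  2.07035305 -0.2972321   0.85560635
  2.2293511 ] [-0.01493728 -0.72344459 -1.08578371] [ 4.02190386 -1.31095428  7.52648383] [-3.14131743e+00  1.58497459e-03  3.05121436e+00]
```

View pics/t2.png

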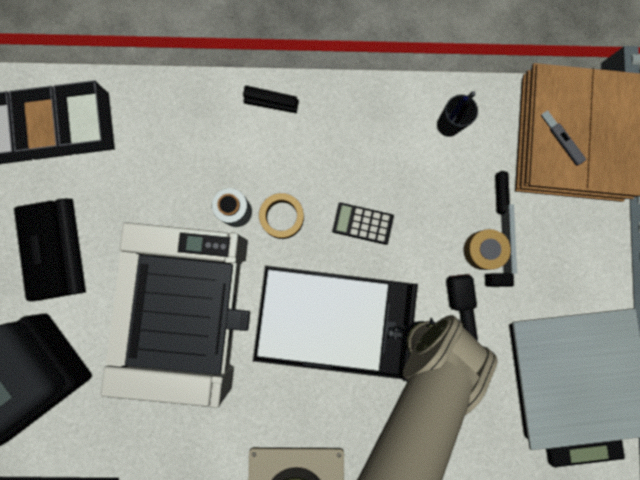

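The arm holds the panel at (395,330). The tray turned nearly square, with its far edge at columns 255–266. I'll measure its angle from the paper blob.

```bash
cat > tray.py <<'E'
from h import *
import sys
f=sys.argv[1]
if len(sys.argv)>2: d=np.load('pics/'+f+'.npy'); im=cv2.imread('pics/'+f+'.png')
else: im,d=snap('top',f)
C=cloud('top',d); z=C[...,2]
k=((d>0)&(im.min(2)>150)&(z>8)&(z<30)).astype(np.uint8); n,l,st,ce=cv2.connectedComponentsWithStats(k)
i=1+st[1:,4].argmax(); p=C[l==i]; r=cv2.minAreaRect(p[:,:2].astype(np.float32)); print('paper',st[i],r,np.median(p[:,2]))
k=((d>0)&(z>28)&(z<50)).astype(np.uint8); k[:,:249]=0;k[:250]=0;k[:,400:]=0;k=k*1
p=C[k>0]; p=p[(p[:,0]<620)&(p[:,0]>250)]; 
ax=np.array([.0866,.9962]); o=np.array([438.7,148]); q=p[:,:2]-o; X=q@ax; Y=q@np.array([-.9962,.0866])
print('tray rims: x max',np.percentile(X,99.5))
for lo in range(-400,1,50):
    s=(X>lo)&(X<lo+50)
    if s.sum()>5: print(lo+25, s.sum(), 'y', np.round(np.percentile(Y[s],[1,99]),1))
E
python3 tray.py t2 1
```

```text
paper [  258   270   129   100 10335] ((426.0583190917969, -59.487884521484375), (298.93475341796875, 211.3099822998047), 83.86309814453125) 17.90095168447897
tray rims: x max -47.75481133179208
-375 219 y [-118.4  113.1]
-325 109 y [-120.   112.2]
-275 107 y [-120.7  111.3]
-225 151 y [-121.8  109.8]
-175 145 y [-122.8  109.3]
-125 112 y [-123.8  108.1]
-75 301 y [-124.7  106.5]
-25 50 y [-33.2 105. ]
```

Tray heading is 83.8°: it lagged about 1.2° and is about 2 mm to the side. I'll correct that and start sliding, then check again at the mouth.

```bash
python3 -m inch '-0.02 0 0 0.12;-0.03 0 0 0.12;0.02 0.2 0 0;0.04 0.4 0 0;0.04 0.4 0 0;0.02 0.2 0 0;0.01 0.1 0 0;0 0 0 0'; python3 tray.py t3
```

```text
clock: 8.2
position: [405.1, -228.6, 24.8]
tool_rot: [-3.139, 0.0, 3.077]
wrist_force: [-0.5, -6.4, 9.0]
opening: 0.151
paper [  243   276   127    94 10296] ((419.1429443359375, -21.05224609375), (298.4457092285156, 210.27857971191406), 86.35432434082031) 17.97082242273848
tray rims: x max -22.560003844968918
-375 119 y [-115.1  114.7]
-325 227 y [-114.8  116.8]
-275 106 y [-114.   118.5]
-225 109 y [-112.5  119.9]
-175 165 y [-111.6  120.3]
-125 128 y [-110.3  122. ]
-75 108 y [-109.3  122.8]
-25 43 y [-108.2  123.7]
```

```bash
python3 -m inch '0.01 0.1 0 -0.07;0.02 0.2 0 -0.07;0.02 0.2 0 -0.07;0.01 0.1 0 0;0 0 0 0'; python3 tray.py t4
```

```text
clock: 8.88
position: [406.7, -210.8, 24.8]
tool_rot: [-3.139, -0.0, 3.055]
wrist_force: [-1.5, -7.2, 9.4]
opening: 0.154
paper [  236   272   128    97 10139] ((424.6151123046875, -3.502899169921875), (298.33489990234375, 210.41635131835938), 85.37706756591797) 17.94795089207014
tray rims: x max -21.76552641313483
-375 70 y [-115.3   49.8]
-325 204 y [-115.7  115.7]
-275 113 y [-115.7  116.5]
-225 105 y [-115.4  116.4]
-175 150 y [-115.   116.4]
-125 155 y [-114.8  116.5]
-75 110 y [-114.6  117.1]
-25 40 y [-114.3  116.3]
```

The tray is now aligned to 0.3° and centred within 1 mm. Sliding in.

```bash
python3 -m inch '0.01 0.2 0 0;0.03 0.4 0 0;0.04 0.5 0 0;0.05 0.5 0 0;0.04 0.5 0 0;0.04 0.5 0 0;0.03 0.3 0 0;0.01 0.1 0 0;0 0 0 0'; python3 tray.py t5
```

```text
clock: 10.05
position: [414.7, -120.6, 24.8]
tool_rot: [-3.14, 0.001, 3.055]
wrist_force: [-0.5, -6.8, 11.0]
opening: 0.159
paper [ 231  271   97   94 7269] ((430.13861083984375, 48.106231689453125), (217.94314575195312, 210.1230926513672), 84.93907928466797) 17.974952639397998
tray rims: x max -18.829895020457293
-275 36 y [-116.1  -36.6]
-225 160 y [-116.   115.4]
-175 106 y [-116.1  115.8]
-125 111 y [-116.1  115.6]
-75 162 y [-115.9  115.9]
-25 62 y [-116.   115.2]
```

Centred, and the force is only friction. Remaining distance is about 114 mm.

```bash
python3 -m inch '0.02 0.2 0 0;0.04 0.4 0 0;0.04 0.5 0 0;0.04 0.5 0 0;0.05 0.5 0 0;0.04 0.5 0 0;0.03 0.4 0 0;0.03 0.3 0 0;0.01 0.1 0 0;0 0 0 0'; python3 -m inch '0.01 0.1 0 0;0.01 0.1 0 0;0 0.1 0 0;0 0 0 0'
```

```text
clock: 11.35
position: [423.9, -19.2, 24.8]
tool_rot: [-3.139, 0.0, 3.055]
wrist_force: [-1.6, -10.0, 13.6]
opening: 0.157
clock: 11.85
position: [424.5, -10.5, 24.8]
tool_rot: [-3.139, 0.001, 3.054]
wrist_force: [-0.6, -11.5, 12.7]
opening: 0.154
```

```bash
python3 -m inch '0.01 0.06 0 0;0 0.06 0 0;0 0 0 0'; python3 -m inch '0 0.06 0 0;0 0.06 0 0;0 0 0 0'
```

```text
clock: 12.22
position: [424.6, -9.7, 24.8]
tool_rot: [-3.136, 0.0, 3.052]
wrist_force: [-2.1, -24.4, 17.0]
opening: 0.152
clock: 12.6
position: [424.6, -9.6, 24.8]
tool_rot: [-3.133, 0.001, 3.049]
wrist_force: [-2.6, -43.6, 18.7]
opening: 0.157
```

The tool stopped at y = −9.6 while the force rose to 44 N, so the tray is at the stop. Ease off, release, lift and check.

```bash
python3 -m inch '0 -0.08 0 0;0 0 0 0;0 0 0 0'; python3 -m inch '0 0 0 0;0 0 0 0;0 0 0 0;0 0 0 0;0 0 0 0' -0.2;  python3 -m inch '0 0 0.3 0;0 0 0.7 0;0 0 1 0;0 0 1 0;0 0 1 0;0 0 1 0;0 0 0.5 0;0 0 0 0'; cat > wr.py <<'E'
from h import *
import sys
from scipy.spatial.transform import Rotation as R
def wrist(fn):
    s=arm.read_state(); im,d=snap('wrist',fn); m=arm.camera_model('wrist')
    T=np.eye(4);T[:3,:3]=R.from_euler('xyz',s['tool_rot']).as_matrix();T[:3,3]=s['position']
    K=m['mtx'];v,u=np.mgrid[:480,:640]
    P=np.stack([(u-K[0,2])/K[0,0]*d,-(v-K[1,2])/K[1,1]*d,-d,np.ones_like(d)],-1)@(T@m['T_tool_cam']).T[:,:3]
    P[d<=0]=np.nan; return s,im,d,P
E
python3 - <<'E'
from wr import *
s,im,d,P=wrist('w6'); z=P[...,2]
k=(z>52)&(z<70)&(P[...,1]<60)
n,l,st,_=cv2.connectedComponentsWithStats(k.astype(np.uint8)); i=1+st[1:,4].argmax()
p=P[l==i]; r=cv2.minAreaRect(p[:,:2].astype(np.float32)); print(s['position'],st[i],r,np.median(p[:,2]))
c=np.array(r[0])-[438.7,148]; print('panel in slot frame x (want -155), y:',c@[.0866,.9962],c@[-.9962,.0866], s['joints'])
E
```

```text
clock: 12.98
position: [424.6, -9.7, 24.8]
tool_rot: [-3.135, 0.001, 3.051]
wrist_force: [-1.7, -31.6, 17.7]
opening: 0.153
clock: 13.6
position: [424.5, -3.0, 24.3]
tool_rot: [3.142, -0.0, 3.054]
wrist_force: [0.3, -0.1, 0.1]
opening: 0.601
clock: 14.6
position: [425.0, -3.1, 189.9]
tool_rot: [3.141, 0.001, 3.054]
wrist_force: [0.1, -0.9, -1.0]
opening: 0.602
[424.98989675  -3.09362787 189.9006608 ] [ 295   44   22  320 6334] ((424.2151794433594, -10.088489532470703), (13.56453800201416, 230.4871063232422), 84.99915313720703) 59.47479827590084
panel in slot frame x (want -155), y: -158.7421387324524 0.7393150450134174 [-0.76136925 -0.14690579  0.62024871  2.03960991  0.0900002   1.22149387
  1.30615347]
```

View pics/w6.png

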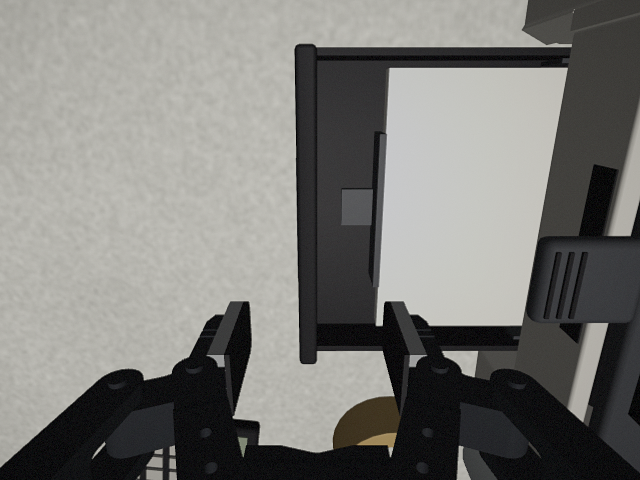

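The wrist view shows the panel at column 306, the paper flat at 385–560, and the printer front and tab at right. The panel computes about 3.7 mm short of home. I'll compare it with the printer face and tab within the same images.

```bash
python3 - <<'E'
from wr import *
s,im,d,P=wrist('w7')
m=np.zeros(d.shape,bool)
def an(P,tag):
    q=P[...,:2]-[438.7,148]; X=q@[.0866,.9962]; Y=q@[-.9962,.0866]; z=P[...,2]
    f=lambda k,c=X:(k.sum(),np.round(np.percentile(c[k],[.5,2,5,50,95,98,99.5]),1)) if k.sum() else None
    pan=(z>53)&(z<66)&(abs(Y)<116)&(X<-120)
    print(tag,'panel',f(pan)); 
    print(' tab tip',f((z>146)&(z<163)&(abs(Y)<15)&(X>-80)&(X<-5)))
    print(' tab Y',f((z>146)&(z<163)&(X>-36)&(X<-12)&(abs(Y)<40),Y),f((z>146)&(z<163)&(X>-36)&(X<-12)&(abs(Y)<40),z))
    print(' face',f((z>80)&(z<160)&(abs(Y)>40)&(abs(Y)<130)&(X>-30)&(X<15)))
    for zz in (75,90,105,120,135): print('  ',zz,f((z>zz)&(z<zz+15)&(abs(Y)>40)&(abs(Y)<130)&(X>-30)&(X<15)))
an(P,'wrist')
im,d=snap('top','t7');C=cloud('top',d);C[d<=0]=np.nan; an(C,'top')
im,d=snap('scene','s7');C=cloud('scene',d);C[d<=0]=np.nan; an(C,'scene')
E
```

```text
wrist panel (np.int64(6560), array([-165.3, -165.1, -164.6, -158.2, -152.1, -151.5, -151.4]))
 tab tip (np.int64(5664), array([-46.4, -46.1, -45.7, -29.1,  -7.3,  -6. ,  -5.3]))
 tab Y (np.int64(4446), array([-20.5, -19.5, -17.5,   3.8,  21.8,  22.2,  22.5])) (np.int64(4446), array([150.3, 152.1, 154.4, 157.5, 159.2, 159.6, 160.1]))
 face (np.int64(20308), array([-4.1, -3.6, -2.7, -1. ,  9.3, 12.2, 13.9]))
   75 (np.int64(3242), array([-4.3, -3.9, -3.4, -1.3, -0.4, -0.2,  0.1]))
   90 (np.int64(3963), array([-4.3, -3.9, -3.5, -1.3, -0.4, -0.2,  0.1]))
   105 (np.int64(4809), array([-4.2, -3.8, -3.3, -1.3, -0.3, -0.1,  0.1]))
   120 (np.int64(6057), array([-2.9, -2.5, -2.2, -0.7,  8.1,  9.6, 10.4]))
   135 (np.int64(323), array([0.1, 1.4, 1.6, 2.5, 3.3, 3.5, 3.8]))
top panel (np.int64(10782), array([-965.9, -959.7, -950.7, -821. , -559.4, -161.2, -152.7]))
 tab tip (np.int64(265), array([-44.4, -44.1, -43.2, -25.3,  -7.3,  -6.2,  -5.3]))
 tab Y (np.int64(235), array([-22.8, -22.4, -21.2,  -1.9,  18.4,  19.9,  20.9])) (np.int64(235), array([153. , 154. , 154.9, 158. , 161. , 161.8, 162
[... 212 characters left out ...]
7,  2.4]))
   105 (np.int64(80), array([-1.8, -1.7, -1.6,  0.6,  1.2,  1.3,  1.3]))
   120 (np.int64(240), array([-1.8, -1.5, -0.5,  1.5,  6. ,  6.4,  8.3]))
   135 (np.int64(80), array([-2.3, -2. , -1.9,  3.7,  6.4, 12.6, 13.6]))
scene panel (np.int64(3487), array([-1411.5, -1402.2,  -979. ,  -805.4,  -154.1,  -150.3,  -148.7]))
 tab tip (np.int64(130), array([-43.6, -42.1, -40.3, -23.8,  -7.3,  -5.7,  -5.3]))
 tab Y (np.int64(130), array([-24.4, -24.2, -23.7,  -5.9,  15.7,  17.1,  18.2])) (np.int64(130), array([148.1, 151.3, 152.7, 158.4, 161.7, 161.8, 162.5]))
 face (np.int64(130), array([-0.6,  1.5,  3.7,  8.3, 14.1, 14.7, 14.9]))
   75 None
   90 None
   105 None
   120 None
   135 None
```

Within the wrist view, the panel's outer face to the tab tip is 119 mm, exactly 162 − 43, and the panel to front face is about 162 mm. The tray is home, and the 3 mm is camera bias, which I'll carry over to the tab. I'll pinch 27 mm before the face to clear the cover edge at 45°. Test the turn direction first.

```bash
python3 -m inch '0 0 0 -0.5;0 0.2 0 -1;0 0.2 0 -1;0 0 0 0' -0.7; python3 -c "
from bench import arm;print(arm.read_state()['joints'])"
```

```text
clock: 15.3
position: [424.2, 8.9, 188.6]
tool_rot: [-3.14, -0.001, 2.793]
wrist_force: [-0.2, -1.0, 0.1]
opening: 0.848
[-0.74823915 -0.13781113  0.58238641  2.03947009  0.08106382  1.21996992
  1.02418039]
```

```bash
python3 -m inch '0.03 0.3 0 -1;0.03 0.3 0 -1;0.03 0.3 0 -1;0.03 0.3 0 -1;0.03 0.3 0 -1;0.03 0.3 0 -1;0.03 0.3 0 -1;0.03 0.3 0 -1;0.03 0.3 0 -1;0.03 0.3 0 -1' ; python3 -m inch '0.03 0.3 0 -1;0.03 0.3 0 -1;0 0.04 0 -0.5;0 0 0 0;0 0 0 0'; python3 - <<'E'
from wr import *
s,im,d,P=wrist('w8'); print(s['position'],s['tool_rot'],s['joints'])
q=P[...,:2]-[438.7,148]; X=q@[.0866,.9962]; Y=q@[-.9962,.0866]; z=P[...,2]
k=(z>148)&(z<163)&(X<-8)&(abs(Y)<45)
n,l,st,_=cv2.connectedComponentsWithStats(k.astype(np.uint8)); i=1+st[1:,4].argmax();k=l==i
print(st[i],np.percentile(X[k],[1,50,99]),np.percentile(Y[k],[1,99]),np.median(z[k]))
E
```

```text
clock: 16.55
position: [433.4, 98.7, 188.8]
tool_rot: [-3.141, 0.0, 1.744]
wrist_force: [0.3, 0.7, 0.1]
opening: 0.85
clock: 17.18
position: [435.3, 117.7, 189.1]
tool_rot: [-3.141, 0.0, 1.485]
wrist_force: [-0.1, -0.0, -0.3]
opening: 0.851
[435.31643926 117.65344284 189.09766515] [-3.14132154e+00  3.07544233e-04  1.48501585e+00] [-0.77419423 -0.04429797  0.40232752  1.9740505   0.01870956  1.2087443
 -0.46463483]
[ 272  236   96   74 6544] [-44.02242245 -25.09696508  -8.37649979] [-21.39913812  21.30864567] 157.88154544961117
```

View pics/w8.png

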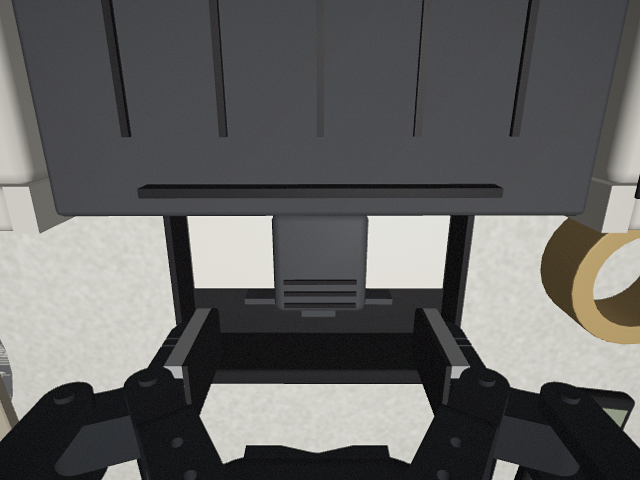

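The view shows the tab at columns 273–367, rows 215–310, centred between the fingers (~190 and ~445). The tab tip is at X ≈ −44, and the tool sits 2 mm too far out. Next: descend and pinch.

```bash
python3 -m inch '0.01 0.07 -0.4 0;0 0 -0.6 0;0 0 -0.6 0;0 0 -0.4 0;0 0 0 0;0 0 0 0'; python3 -m inch '0 0 0 0;0 0 0 0;0 0 0 0;0 0 0 0;0 0 0 0' 1
```

```text
clock: 17.98
position: [436.0, 120.2, 129.7]
tool_rot: [3.141, -0.0, 1.483]
wrist_force: [1.4, -0.1, 0.9]
opening: 0.848
clock: 18.6
position: [437.1, 120.2, 130.4]
tool_rot: [3.138, -0.001, 1.483]
wrist_force: [5.5, -2.3, 4.9]
opening: 0.502
```

```bash
python3 -m inch '0 0.01 0.35 0;0 0.02 0.34 0;0 0.04 0.35 0;0 0.05 0.34 0;0.01 0.07 0.34 0;0.01 0.08 0.34 0;0.01 0.1 0.33 0;0.01 0.11 0.33 0;0.01 0.12 0.32 0;0.01 0.14 0.32 0'; python3 -c "
from bench import arm;s=arm.read_state();print(s['torque'])"
```

```text
clock: 19.85
position: [438.9, 142.6, 230.5]
tool_rot: [3.138, -0.001, 1.483]
wrist_force: [13.3, 3.1, -6.5]
opening: 0.503
[ 0.16085028 -2.72079248  0.11937954]
```

```bash
python3 -m inch '0.01 0.15 0.31 0;0.01 0.17 0.3 0;0.02 0.18 0.3 0;0.02 0.19 0.28 0;0.02 0.2 0.28 0;0.02 0.22 0.27 0;0.02 0.23 0.26 0;0.02 0.24 0.25 0;0 0 0 0;0 0 0 0'; cat > lid.py <<'E'
from h import *
import sys
for c in('scene','top'):
    im,d=snap(c,sys.argv[1]+c); C=cloud(c,d); C[d<=0]=np.nan
    q=C[...,:2]-[438.7,148]; X=q@[.0866,.9962]; Y=q@[-.9962,.0866]; z=C[...,2]
    k=(abs(Y)<105)&(X>5)&(X<205)&(z>172)&(z<340)&(im.max(2)<110)
    p=np.c_[X[k],Y[k],z[k]]; 
    if len(p)<50: print(c,len(p)); continue
    for it in range(6):
        m=p.mean(0); n=np.linalg.svd(p-m,full_matrices=False)[2][2]; r=(p-m)@n; p=p[abs(r)<max(4,np.std(r)*1.5)]
    print(c,len(p),'normal',n,'angle',np.degrees(np.arctan2(abs(n[0]),abs(n[2]))),'std',np.std((p-m)@n))
E
python3 lid.py L1; python3 -c "
from bench import arm;s=arm.read_state();print(s['torque'],s['position'])"
```

```text
clock: 21.1
position: [442.8, 189.4, 297.2]
tool_rot: [3.139, 0.0, 1.482]
wrist_force: [10.9, 2.1, -6.7]
opening: 0.502
scene 5762 normal [0.70069174 0.00245935 0.7134599 ] angle 44.48269923139397 std 1.626325690105082
top 1964 normal [0.69402214 0.00874274 0.71990057] angle 43.95145649110326 std 1.2353410733508863
[ 0.050921   -2.10598132  0.08277888] [442.84148059 189.43058357 297.13862998]
```

View pics/L1scene.png

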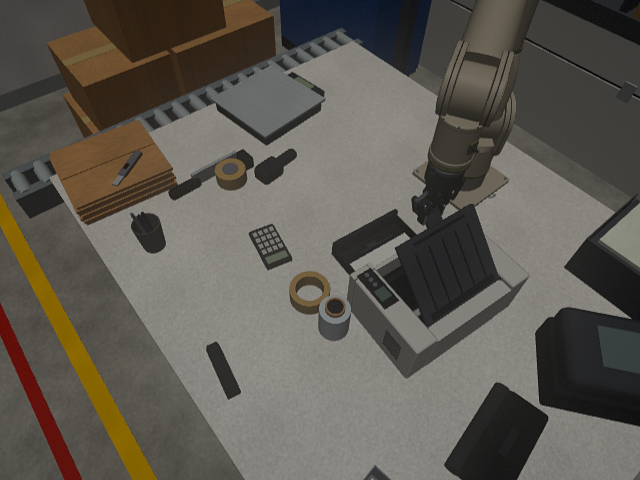

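The cover stands open at about 44° in the gripper at (430,200), the tray is still in the slot, and the bystanders look unmoved. I'll do a hold check for drift, plus tray and bystander position checks.

```bash
python3 -m inch '0 0 0 0;0 0 0 0;0 0 0 0;0 0 0 0;0 0 0 0;0 0 0 0;0 0 0 0;0 0 0 0'; python3 lid.py L2; python3 - <<'E'
from h import *
a=cv2.imread('pics/top0.png').astype(int);b=cv2.imread('pics/L2top.png').astype(int)
D=np.abs(a-b).max(2)
for n,(x0,x1,y0,y1) in dict(film=(205,255,182,228),tape=(256,308,190,242),calc=(330,397,200,246),gun=(462,520,168,292),scan=(444,485,272,345)).items(): print(n,D[y0:y1,x0:x1].mean().round(2),(D[y0:y1,x0:x1]>40).sum())
c=np.load('pics/t7.npy');e=np.load('pics/L2top.npy')
def pan(f):
    d=np.load(f);C=cloud('top',d);q=C[...,:2]-[438.7,148];X=q@[.0866,.9962];Y=q@[-.9962,.0866];z=C[...,2]
    k=(d>0)&(z>53)&(z<66)&(abs(Y)<118)&(abs(Y)>60)&(X>-200)&(X<-130); print(f,k.sum(),np.percentile(X[k],[2,50,98]))
    k=(d>0)&(z>8)&(z<26)&(abs(Y)<100)&(X>-110)&(X<-40); print('  paper z',np.median(z[k]))
pan('pics/t7.npy');pan('pics/L2top.npy')
E
```

```text
clock: 22.2
position: [442.8, 189.4, 297.1]
tool_rot: [3.139, 0.0, 1.482]
wrist_force: [11.5, 1.7, -6.6]
opening: 0.507
scene 5790 normal [0.70055825 0.00247307 0.71359093] angle 44.47198196785762 std 1.612551814816941
top 1969 normal [0.69452565 0.00858508 0.71941672] angle 43.99146800523598 std 1.1877533146351225
film 7.2 0
tape 7.49 0
calc 6.93 0
gun 7.09 0
scan 7.04 0
pics/t7.npy 141 [-163.28333302 -156.66332119 -150.05868664]
  paper z 18.168541859746483
pics/L2top.npy 280 [-163.2589139  -156.5822672  -149.83255652]
  paper z 18.04091571497179
```

The lid is steady at about 44°, the tray hasn't moved, and the bystanders are unchanged. Handing in.

```bash
python3 -c "
from bench import arm;print(arm.close_job())"
```

```text
the job is handed in; nothing more can be done
None
```

The tray is in the printer's slot and released, and the arm is holding the cover open at about 44°. I handed the job in with the robot's clock a little over 22 s.

- **Tray:** I pinched it by the panel, squared it to the slot and pushed until it stopped and the force rose to about 44 N. From the wrist camera, the panel's outer face is 119 mm from the tab tip, which is what it should be when fully home. The paper still lies flat at 18 mm height, and the tray did not move while the lid was lifted.
- **Cover:** I pinched the tab by its two sides and raised it along its arc. The two fixed cameras read 44.5° and 44.0°, and it stayed there through a one-second hold.
- **Bystanders:** the before and after pictures show no change at any of the five.

One disagreement: measured against my first estimate of the printer's position, the panel looked 1.6 mm (top camera) to 3.7 mm (wrist camera) short of home. I put that down to camera calibration (good to about 2 mm) because of the hard stop and the 119 mm check.

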